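Lock a plaster mould in its casting clamp with the long T-key

TASK

Lock the plaster mould into its casting clamp. Take the T-key from its wooden stand, lower it gently down the clamp tower's deep shaft, feel round with light pressure until its socket drops fully home over the square stem at the bottom, then turn it clockwise (seen from above) as far as the stop, without forcing it, so that the steel tongue comes out across the gap into the mould's keeper. Then draw the key straight out, stand it upright in its stand again with its foot fully down, let go of it, and leave everything else on the table alone.

Things in the scene. Friction and masses are not known exactly. Their poses are not given: they have to be found in the camera images.
- key: Steel T-key, 171 mm long, about 0.18 kg, origin at the centre of its foot's underside, z up the shank, x along the crossbar. Foot: square socket 24.4 mm wide outside, 24 mm long, open below, 17.4 mm wide inside, sides along x and y. Crossbar 80 mm long (x), 11 mm thick (y), 22 mm high, centred 160 mm up. It starts upright in the stand, its yaw within 0.7 rad of the stand's.
- key_grip (a point): Middle of the T-key's crossbar (160 mm up the key): pinch the bar here from above across its 11 mm thickness (along the key's y).
- stand: Wooden key stand, fixed: block 72 x 72 mm, 55 mm high on a 96 mm foot plate, one upright round hole 39 mm wide in the middle of its top. Origin: centre of its underside. It and the clamp can change sides.
- stand_floor (a point): Centre of the floor of the stand's hole, 10 mm above the table (the hole is 45 mm deep); the key's origin rests here.
- clamp: Aluminium casting clamp, fixed: base plate 20 mm thick and 86 mm wide, origin at its underside; at its +x end a square tower 66 x 66 mm, 130 mm high, with an upright shaft; at its -x end the two-part white plaster mould (to 75 mm above the table) with a small dark steel keeper facing the tower.
- shaft_mouth (a point): Centre of the mouth of the tower's upright round shaft, 40 mm wide, 130 mm above the table, 124 mm deep. Axes as the clamp's. Far down in it, out of sight, is the square stem.
- stem_foot (a point): Point on the shaft's axis at the stem's shoulder, 108 mm below the mouth: with the key fully home its origin is here, or lower when pressed. The stem is within 1 mm of this axis. It is sprung: it gives way downward 1 mm per 1.5 N, also when the key pushes on the shoulder. Axes as the clamp's, not the stem's.
- stem_top (a point): Centre of the flat top of the 16 mm square stem, 12 mm tall, 96 mm below the mouth (a pilot cone rises 8 mm above). Its flats lie up to 0.6 rad either way from the clamp's x, y axes; this is not measured. Socket more than about 0.1 rad out of line stands on this top; turned into line it drops over, the upward force falls away and it goes 12 mm deeper. Play in the socket: about 0.1 rad either way.
- tongue (a joint): How far the locking tongue (steel bar 15 mm wide, 8 mm high, between tower and mould) has come out, in m: 0 drawn in at the start, 0.018 fully out at the stop. It moves only by turning the stem: clockwise from above by 0.8 rad brings it fully out. Turning takes about 0.09 N m and it stays where left.
- follower (a joint): How far the sprung stem is pressed down, in m: 0 free, 1500 N/m. More than 0.010 (15 N) is too hard.
- bush (a joint): Twist of the rubber bush between the stem and the mechanism it turns, in rad, clockwise positive: 1.2 N m per rad. About 0.075 while the stem turns, more once it is against its stop; beyond 0.22 (0.26 N m) either way it is forced.
- cat: White bisque cat figure, 40 x 42 x 73 mm, origin under its centre. Bystander.
- rabbit: White bisque rabbit figure, 36 x 38 x 79 mm, origin under its centre. Bystander.
- bowl: White bisque bowl, 68 x 69 x 24 mm, origin under its centre. Bystander.
- brush: Blue paint brush lying flat, 10 x 192 x 10 mm, origin under its centre. Bystander.
- tile: Purple glaze test tile, 58 x 58 x 8 mm, lying flat, origin under its centre. Bystander.
- tape: Roll of masking tape lying flat, 105 mm wide, 19 mm high, origin under its centre. Bystander.
Not all that is in view belongs to the job. There is more than one size of the key; the one meant has the size given above.

How it is judged:
On the way, in this order (a step that is already met when the one before it is completed fails the run):
1. the key's socket is fully home over the stem (horizontal distance between key and stem_foot below 0.004 m and angle between key's own z axis and vertical below 0.1 rad and ((z of key in the frame of stem_foot below 0.005 m and value of joint follower below 0.0065 m) or z of key in the frame of stem_foot below 0.0005 m)), for 0.1 s.
2. with the key still on the stem, the tongue is turned out into the keeper (all of step 1 and value of joint tongue above 0.0165 m), for 0.1 s.
At the end, for the whole second after the job is handed in: The tongue is out by more than 16.5 mm of its 18 mm; the key stands at rest in the stand's hole, within 6 mm of its axis, its foot within 5 mm of the hole's floor and leaning less than 0.15 rad (value of joint tongue above 0.0165 m and horizontal distance between key and stand_floor below 0.006 m and height (world z) of key below 0.015 m and angle between key's own z axis and vertical below 0.15 rad and linear speed of key below 0.02 m/s); the robot touches nothing.
It fails at once if the stem is pressed down more than 10 mm (15 N) (value of joint follower above 0.01 m).
It fails at once if the stem is forced: its bush twisted more than 0.22 rad (0.26 N m) (value of joint bush above 0.22 rad or value of joint bush below -0.22 rad).
It fails at once if the key is jammed against the clamp or the stand with more than 40 N (contact force between key and clamp above 40 N or contact force between key and stand above 40 N).
It fails at once if the fingers touch the clamp or its tongue (contact force between the fingers and clamp above 1 N).
It fails at once if a bystander is moved more than 20 mm (distance of any of cat, rabbit, bowl, brush, tile, tape from where it was at the start of the episode above 0.02 m).
It also fails if it takes over 72 s, if anything falls off the work surface, if the arm or the gripper's body presses on something with over 40 N, if the wrist force passes 120 N, or if a joint passes its speed limit or range.

ROBOT

A 6-joint arm with a two-finger parallel gripper is mounted at the origin on a cart in front of the work surface, level with it; the furniture and walls round the work are solid. World frame = base frame: x ahead of the robot, y to its left, z up, the work surface at z = 0. Lengths are in m, angles in rad, forces in N, time in s.
With the tool pointing down it reaches from about 0.35 to 0.85 m from the base axis. Payload 8.1 kg.
Tool frame: the origin (TCP) lies on the centre line of the jaws, within the pads' length; the fingertips stand 14 mm ahead of it and the grasp point (between the pads) lies 5 mm behind it (ctrl.tips_ahead is the distance from the TCP to the fingertips, in m); z points along the fingers, y is the line along which they close (so a half turn about z gives the same grasp; the last joint's range is limited). The gripper opens to 93 mm and grips with 3 to 60 N. Pads are 15 mm wide; open, the fingers measure 128 mm over their backs; the gripper's body (75 mm by 188 mm) begins 65 mm behind the grasp point.
Start: joints at [-1.388, 0.13, 1.488, -0, 1.523, -0.085], TCP at [0.159, -0.579, 0.233] pointing down, gripper open.
Joint ranges: [-2.96, 2.96], [-0.89, 2.26], [0.02, 2.5], [-1.34, 4.48], [0, 2.73], [-2.66, 2.66]. Speed limits (rad/s): [2.39, 2.39, 2.79, 3.14, 3.14, 3.14].

INTERFACE

Orientations are given as a unit quaternion [w, x, y, z].
In Python, from workcell import ctrl, read_camera, get_calibration gives the robot as it stands. The module is installed in compiled form; this text tells all that it offers. Calls block until the motion is done:
- ctrl.move_to(position, orientation): joint-space move of the TCP to a pose.
- ctrl.move_l(position, frame=None, speed=0.15, contact_N=None): straight line of the TCP; frame=None keeps the orientation; speed is the mean speed in m/s. With contact_N (N) it stops when the force on the tool has changed by that much, and returns True; else False.
- ctrl.movej(angles): joint-space move.
- ctrl.gripper_to(opening, force=None): opening from 0.0 (shut) to 1.0 (fully open); force is the grip in N (None keeps the last); returns when the fingers have stopped.
- ctrl.sleep(seconds).
- ctrl.inverse_kinematics(position, orientation): joint angles nearest the present ones, or None.
- ctrl.sense(): the state.
- read_camera(name): name is "side" or "top"; returns the picture (420x560x3 uint8, red, green, blue); there is no depth.
- get_calibration(name): a dict with "intrinsics" (3x3 intrinsics, pixels), "k1" (the pictures are not rectified: a ray, as slopes to the right and down, at radius r is drawn at 1 + k1 r^2 times it, then the intrinsics apply), "world_to_cam" (4x4, takes a point from world to camera coordinates). Camera axes: x right, y down, z forward; pixel columns grow to the right and rows downward; lengths in m; the calibration is good to about 2 mm. A picture is of the moment at which its call begins. get_calibration takes no time and is no camera call.
A pose or a line that the arm cannot do raises ctrl.PlanningError and nothing moves.
- ctrl.job_done(): hands the job in; it is judged then, once.
The state is a dict: "clock": time; "joint_pos": joint angles; "joint_velocities": joint speeds; "effort": joint torques, N m; "tool_pos": TCP position; "tool_rot": TCP orientation; "force": force on the tool from outside, world axes, zero at the start; "moment": the same for the moment, N m; "gripper_width": opening from 0.0 (shut) to 1.0 (fully open); "gripper_force": force on a finger pad.
Only numpy, scipy, OpenCV 4.12 (cv2) and the standard library are available. Lean on these libraries where they do the work, as an engineer would, in place of code of your own. Each camera call takes 0.05 s, during which the arm holds its last target. There are 200 camera calls.

## Working session

There is one attempt and no reset: what is moved stays moved. The work goes in short steps, each a Python script; the robot and the scene stay as the last script left them, time stands still between calls to the robot, and variables do not carry over. Pictures are saved under pics/ and viewed, at most 10 in all, crops included, and the job is handed in when it is done.

```bash
mkdir -p pics
cat > h.py <<'E'
import numpy as np, cv2
from workcell import ctrl, read_camera, get_calibration
def save(name, img, s=1): cv2.imwrite('pics/'+name+'.png', cv2.resize(img[...,::-1],None,fx=s,fy=s,interpolation=cv2.INTER_CUBIC))
def ray(cam,u,v):
    c=get_calibration(cam);K=np.array(c['intrinsics']);T=np.array(c['world_to_cam'])
    k=c['k1']; d=np.array([(u-K[0,2])/K[0,0],(v-K[1,2])/K[1,1]]); s=d.copy()
    for _ in range(30): s=d/(1+k*(s@s))
    R=T[:3,:3]; return -R.T@T[:3,3], R.T@np.array([s[0],s[1],1])
def atz(cam,u,v,z):
    o,d=ray(cam,u,v); return o+d*(z-o[2])/d[2]
def tri(pa,pb):
    o1,d1=ray(*pa);o2,d2=ray(*pb);A=np.stack([d1,-d2],1)
    t=np.linalg.lstsq(A,o2-o1,rcond=None)[0];a=o1+d1*t[0];b=o2+d2*t[1]
    return (a+b)/2,np.linalg.norm(a-b)
def proj(cam,p):
    c=get_calibration(cam);K=np.array(c['intrinsics']);T=np.array(c['world_to_cam'])
    q=T[:3,:3]@np.array(p)+T[:3,3];s=q[:2]/q[2];s=s*(1+c['k1']*(s@s));return K[:2,:2]@s+K[:2,2]
E
python3 - <<'E'
from h import *
for c in('side','top'):
    save(c+'0',read_camera(c),1.4); g=get_calibration(c); print(c,g)
print(ctrl.sense())
E
```

```text
side {'intrinsics': array([[525.08772713,   0.        , 273.09901355],
       [  0.        , 525.08772713, 210.27980767],
       [  0.        ,   0.        ,   1.        ]]), 'k1': -0.18987734275529333, 'world_to_cam': array([[ 0.35862487, -0.93348007,  0.00177678, -0.11258766],
       [-0.5295578 , -0.20501253, -0.8231272 ,  0.39595507],
       [ 0.7687371 ,  0.29425298, -0.56785425,  1.14275741],
       [ 0.        ,  0.        ,  0.        ,  1.        ]])}
top {'intrinsics': array([[459.27923743,   0.        , 280.15004445],
       [  0.        , 459.27923743, 214.50720973],
       [  0.        ,   0.        ,   1.        ]]), 'k1': 0.015738556458295916, 'world_to_cam': array([[ 0.01942438, -0.99961265,  0.01993079,  0.03593262],
       [-0.99823839, -0.02050773, -0.05567367,  0.53257087],
       [ 0.05606084, -0.01881425, -0.99825007,  1.27680187],
       [ 0.        ,  0.        ,  0.        ,  1.        ]])}
{'clock': 0.1, 'joint_pos': array([-1.38837885e+00,  1.31088646e-01,  1.48914282e+00,  8.14874498e-06,
        1.52303295e+00, -8.53677577e-02]), 'joint_velocities': array([-1.50763541e-03, -7.35569043e-04, -3.78109977e-03,  1.41189167e-05,
       -9.04181653e-04,  1.71955432e-03]), 'effort': array([-1.37595571e-04, -5.61337245e+01, -4.93097734e+01,  7.68997218e-02,
        2.90661387e-02, -1.99333687e-05]), 'tool_pos': array([ 0.15871148, -0.57811942,  0.23170569]), 'tool_rot': array([-8.35091150e-04,  9.91049447e-01,  1.33492680e-01, -3.64801596e-05]), 'force': array([ 0.4275268 , -0.48248211, -0.71944096]), 'moment': array([-0.03366115, -0.02163997,  0.00353536]), 'gripper_force': 0.0, 'gripper_width': 0.9958655254302755}
```

View pics/top0.png

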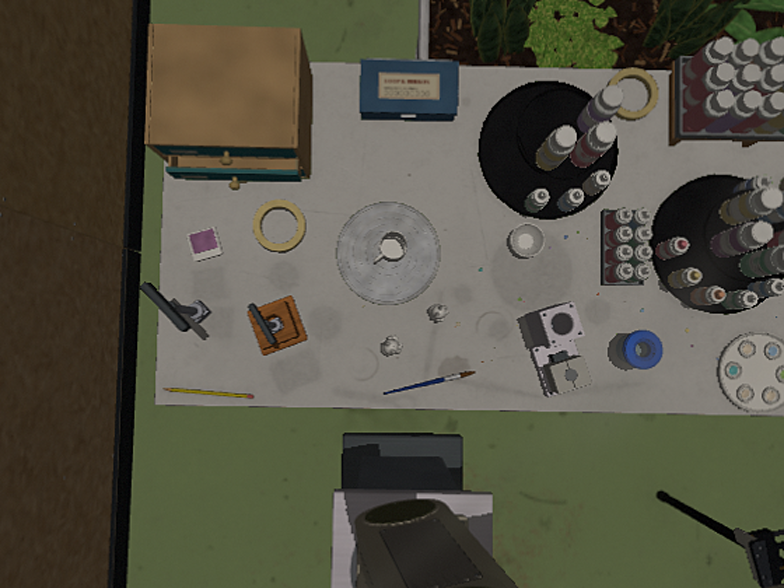

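View pics/side0.png

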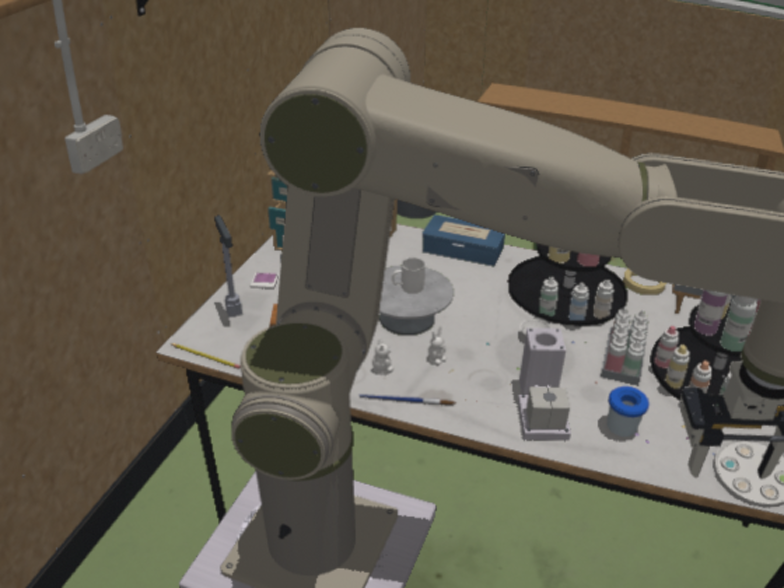

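The top view (1.4x) shows two T-keys: a larger one standing bare on the table at (185,312), and one in the orange wooden stand with its bar at (267,322). The clamp tower's shaft is at (561,323) and the mould at (568,377). The arm hides the stand in the side view, so I'll lean it aside and take enlarged crops.

Run:
```python
from h import *
print(proj('side',atz('top',277/1.4,325/1.4,.055)),atz('top',277/1.4,325/1.4,.055), ray('side',0,0)[0],ray('top',0,0)[0])
ctrl.movej([-1.388,0.75,0.65,0,1.74,-0.085]); print(ctrl.sense()['tool_pos'])
t=read_camera('top');s=read_camera('side')
a=cv2.resize(t[190:265,90:230],None,fx=4,fy=4,interpolation=3);b=cv2.resize(t[205:295,350:450],None,fx=4,fy=4,interpolation=3)
im=np.zeros((600,800,3),np.uint8);im[:300,:560]=a
im[300-0:300+300,0:400]=b[:300]
save('topc',im)
save('side1',s,1.4)
```

```text
[208.36593297 224.6851898 ] [0.47710402 0.26910591 0.055     ] [-0.62842219 -0.36018236  0.97504108] [0.45935613 0.0708626  1.30350157]
[ 0.19717804 -0.78479129  0.2575052 ]
```

View pics/topc.png

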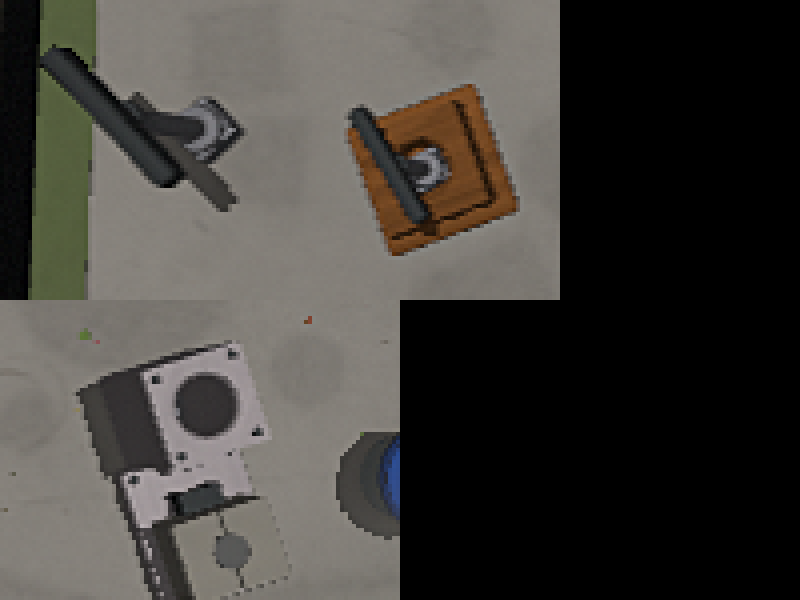

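View pics/side1.png

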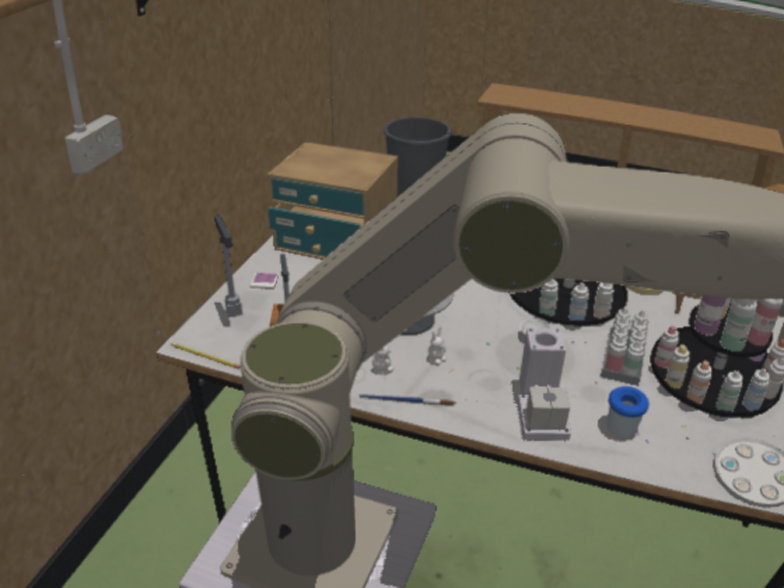

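The side view now shows the stand's key with its bar at (285,267) and the tower mouth at (545,338), both in 1.4x pixels. The large bare key has its bar at (224,230). The stand itself is mostly behind the shoulder. Next I'll enlarge these.

Run:
```python
from h import *
s=read_camera('side')
a=cv2.resize(s[150:240,145:235],None,fx=6,fy=6,interpolation=3)[:,:400+140];b=cv2.resize(s[225:315,365:410],None,fx=5.6,fy=6,interpolation=3)
save('sidec',np.hstack([a,b]))
print(a.shape,b.shape)
```

```text
(540, 540, 3) (540, 252, 3)
```

View pics/sidec.png

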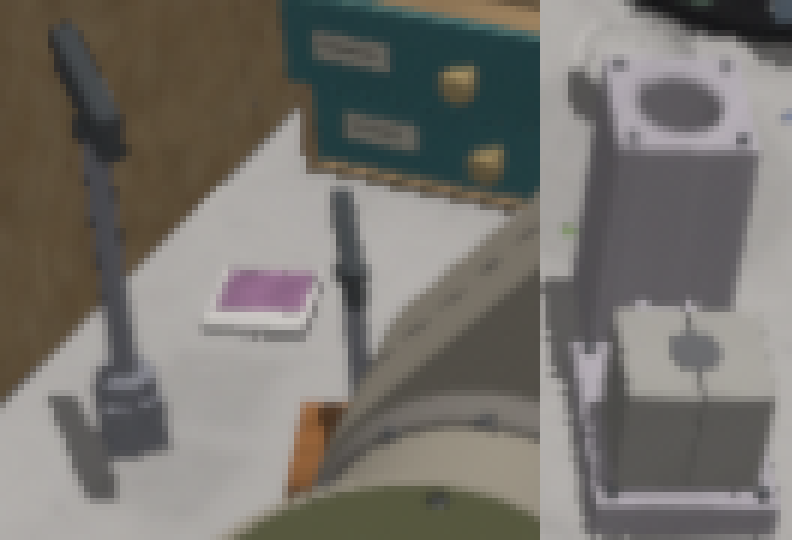

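The meant key is the one in the stand. Its bar in the top picture is about 80 mm, while the bare key at left is visibly longer and thicker, so it's the wrong size. Now I'll triangulate.

Run:
```python
from h import *
A=lambda x,y:('top',90+(x+.5)/4-.5,190+(y+.5)/4-.5)
B=lambda x,y:('top',350+(x+.5)/4-.5,205+(y-300+.5)/4-.5)
C=lambda x,y:('side',145+(x+.5)/6-.5,150+(y+.5)/6-.5)
D=lambda x,y:('side',365+(x-540+.5)/5.6-.5,225+(y+.5)/6-.5)
print('mouth',tri(B(207,405),D(681,106)),atz(*B(207,405),.13))
tc=[atz(*B(*p),.13) for p in[(143,375),(238,343),(270,437),(180,466)]]
print('tower corners',tc,np.mean(tc,0),[np.linalg.norm(tc[i]-tc[i-1]) for i in range(4)])
print('bar',tri(A(391.5,164.5),C(347,247)),atz(*A(391.5,164.5),.17))
e=[atz(*A(*p),.17) for p in[(359,112),(424,217)]];d=e[1]-e[0];print(e,np.linalg.norm(d),np.arctan2(d[1],d[0]))
st=[atz(*A(*p),.008) for p in[(349,130),(473,85),(518,210),(392,254)]]
print('stand',st,np.mean(st,0),[np.linalg.norm(st[i]-st[i-1]) for i in range(4)])
print('hole (foot seen)',atz(*A(425,165),.055))
print('big key',tri(A(110,115),C(85,90)),[atz(*A(*p),.17) for p in[(52,55),(168,180)]])
```

```text
mouth (array([ 0.48937034, -0.26233406,  0.12945745]), np.float64(0.0016991707341621639)) [ 0.48960427 -0.26302637  0.13      ]
tower corners [array([ 0.50801727, -0.22174548,  0.13      ]), array([ 0.52983615, -0.28282841,  0.13      ]), array([ 0.46991915, -0.30360967,  0.13      ]), array([ 0.45023336, -0.24585856,  0.13      ])] [ 0.48950148 -0.26351053  0.13      ] [np.float64(0.0626132629368663), np.float64(0.06486283586753955), np.float64(0.06341850889783633), np.float64(0.0610141098388394)]
bar (array([0.47763639, 0.27752514, 0.17215963]), np.float64(0.0035555753534688545)) [0.47839165 0.27626626 0.17      ]
[array([0.51024585, 0.29712909, 0.17      ]), array([0.44661237, 0.25544348, 0.17      ])] 0.07607174356874724 -2.5616480695573234
stand [array([0.50473063, 0.33604572, 0.008     ]), array([0.53817351, 0.2502389 , 0.008     ]), array([0.45093725, 0.21628525, 0.008     ]), array([0.41854354, 0.30333472, 0.008     ])] [0.47809623 0.27647615 0.008     ] [np.float64(0.09218580748016789), np.float64(0.09209363065388768), np.float64(0.09361097571768767), np.float64(0.09288144410114955)]
hole (foot seen) [0.48042738 0.27454727 0.055     ]
big key (array([0.50331944, 0.43483334, 0.21299564]), np.float64(0.0012671199160076334)) [array([0.54139578, 0.48513303, 0.17      ]), array([0.46626308, 0.41189901, 0.17      ])]
```

Everything agrees between the views:

| Item | Position (m) | Height (m) | Yaw (rad) |
|---|---|---|---|
| Stand and key | (0.478, 0.2765) | bar 0.172 | bar 0.58 |
| Shaft mouth | (0.4895, -0.263) | 0.129 | clamp about 0.34 |

The other key's bar is at 0.213 m height and too big. Now I'll grasp.

```bash
cat >> h.py <<'E'
from scipy.spatial.transform import Rotation as Ro
def q(psi):
    x=np.array([np.cos(psi),np.sin(psi),0]);z=np.array([0,0,-1.])
    r=Ro.from_matrix(np.stack([x,np.cross(z,x),z],1)).as_quat();return [r[3],*r[:3]]
def st(*a):
    s=ctrl.sense();R=Ro.from_quat(np.roll(s['tool_rot'],-1)).as_matrix()
    print(*a,'t%.2f'%s['clock'],'p',s['tool_pos'].round(4),'psi %.3f'%np.arctan2(R[1,0],R[0,0]),'F',s['force'].round(1),'M',s['moment'].round(2),'g %.3f %.0f'%(s['gripper_width'],s['gripper_force']),flush=True);return s
S=np.array([.4782,.2765]);M=np.array([.4895,-.263])
E
python3 - <<'E'
from h import *
ctrl.movej([-.5,.0,1.3,0,1.8,0]);st()
ctrl.move_to([*S,.30],q(.58));st()
ctrl.gripper_to(.5)
ctrl.move_l([*S,.167],speed=.12,contact_N=8);st('down')
ctrl.gripper_to(0,20);st('grip');ctrl.gripper_to(0,60);st('grip60')
ctrl.move_l([*S,.19],speed=.1);st('lift')
save('grasp',read_camera('top')[180:270,130:250],5)
E
```

```text
t3.52 p [ 0.5201 -0.2267  0.4123] psi 1.069 F [-0.5  0.3  0.4] M [-0.02 -0.02 -0.04] g 0.997 0
t5.39 p [0.4787 0.2759 0.3003] psi 0.579 F [-0.5 -0.1  0.4] M [-0.04 -0.04 -0.01] g 0.999 0
down t7.55 p [0.4788 0.2768 0.1681] psi 0.580 F [-1.1 -0.4  0.1] M [ 0.01 -0.07 -0.01] g 0.505 0
grip t8.16 p [0.4783 0.2765 0.1671] psi 0.580 F [-0.5 -0.7  0.8] M [-0.05  0.04  0.02] g 0.171 20
grip60 t8.38 p [0.4783 0.2766 0.1671] psi 0.580 F [0.5 1.  2.1] M [0.   0.03 0.04] g 0.156 60
lift t8.76 p [0.4786 0.2767 0.1906] psi 0.580 F [ 0.1  0.1 -2.5] M [-0.07 -0.05  0.03] g 0.152 60
```

View pics/grasp.png

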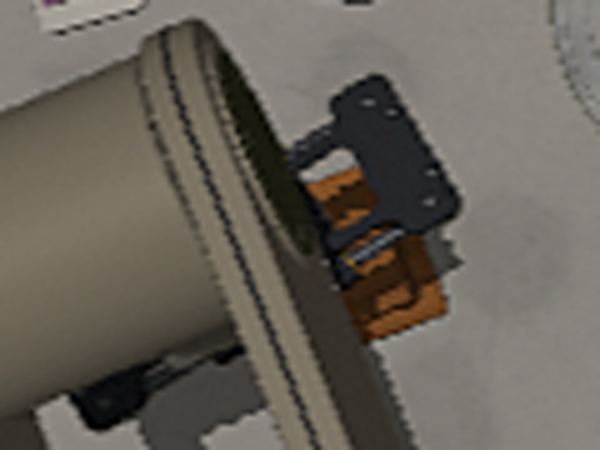

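The view is mostly the wrist, with the stand behind it. The force (about -2.5 N) and grip width say the key is held. I'll carry it to the clamp and check its pose there from the side.

Run:
```python
from h import *
ctrl.move_l([*S,.325],speed=.2);st('up')
ctrl.move_l([S[0]-.01,0,.325],speed=.3)
ctrl.move_to([*M,.325],q(1.2));st('above')
s=read_camera('side');t=read_camera('top')
a=cv2.resize(s[130:300,330:430],None,fx=3.5,fy=3.5,interpolation=3)
b=cv2.resize(t[180:280,340:465],None,fx=3.5,fy=3.5,interpolation=3)
im=np.zeros((595,800,3),np.uint8);im[:595,:350]=a;im[:350,355:355+b.shape[1]]=b
save('above',im)
for z in (.155,.331-.011,.331+.011): print(proj('side',[*M,z]),proj('top',[*M,z]))
```

```text
up t9.63 p [0.4777 0.2763 0.3232] psi 0.580 F [ 0.5  1.6 -2.5] M [-0.04  0.01 -0.01] g 0.157 60
above t11.74 p [ 0.4901 -0.2616  0.3249] psi 1.200 F [-0.2  1.  -1.5] M [-0.04 -0.07  0.01] g 0.159 60
[391.62862035 234.49331186] [404.18965644 230.7166461 ]
[400.3364982  180.32830523] [426.42432379 229.15297529]
[401.54800113 172.52100823] [429.96359871 228.90424078]
```

View pics/above.png

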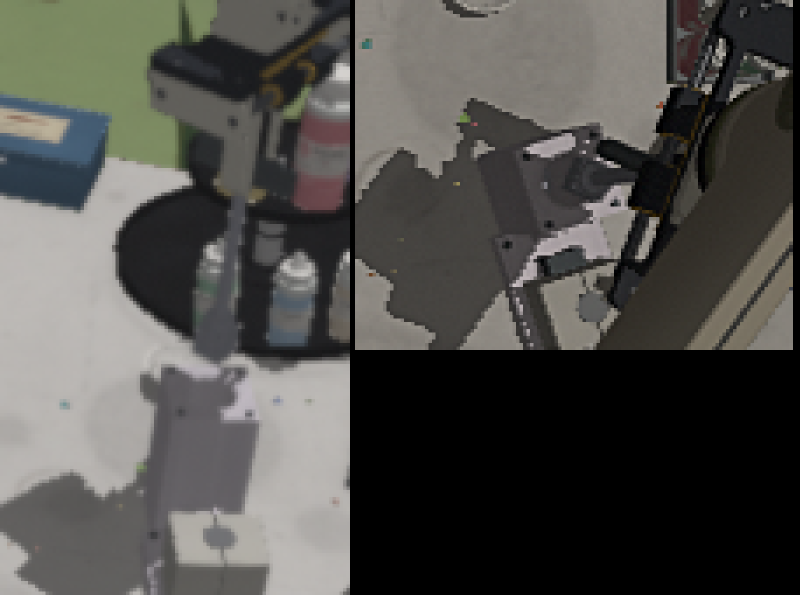

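The side crop shows the foot at (214,362) in the crop, which is image (391,233). That matches the prediction of (391.6,234.5), so the key hangs upright over the mouth. Next I'll lower it and centre it by touching the walls lightly.

Run:
```python
from h import *
print(ctrl.move_l([*M,.272],speed=.1,contact_N=5));st('mouth')
c=ctrl.move_l([*M,.235],speed=.04,contact_N=5);st('in',c)
p=np.array(M)
if not c:
  for k in (0,1):
    e=[]
    for sg in(1,-1):
        d=p.copy();d[k]+=sg*.007
        c=ctrl.move_l([*d,.235],speed=.012,contact_N=4)
        s=st('probe',k,sg,c);e.append(s['tool_pos'][k])
        ctrl.move_l([*p,.235],speed=.03)
    p[k]=np.mean(e);ctrl.move_l([*p,.235],speed=.03)
st('centre')
print(p)
```

```text
False
mouth t12.53 p [ 0.4896 -0.263   0.2723] psi 1.200 F [ 0.   0.3 -1.5] M [-0.06 -0.01  0.05] g 0.157 60
in False t13.60 p [ 0.4897 -0.2631  0.2354] psi 1.200 F [ 0.1 -0.4 -1.5] M [-0.07 -0.02 -0.03] g 0.155 60
probe 0 1 False t14.33 p [ 0.4965 -0.263   0.2349] psi 1.200 F [-1.1  0.5 -1.2] M [-0.05  0.11  0.02] g 0.155 60
probe 0 -1 False t15.45 p [ 0.4827 -0.2631  0.2352] psi 1.200 F [ 2.  -0.5 -1.3] M [-0.17 -0.55 -0.05] g 0.154 60
probe 1 1 False t16.82 p [ 0.4896 -0.256   0.2351] psi 1.200 F [ 1.1 -0.6 -1.9] M [-0.22 -0.23  0.02] g 0.152 60
probe 1 -1 False t17.93 p [ 0.4896 -0.27    0.235 ] psi 1.200 F [ 0.6  0.4 -2. ] M [0.08 0.04 0.03] g 0.157 60
centre t18.57 p [ 0.4896 -0.2631  0.235 ] psi 1.200 F [ 0.8 -0.3 -2.6] M [-0.02 -0.04  0.  ] g 0.157 60
[ 0.48957885 -0.2630066 ]
```

The walls give only a faint response because the key yields in the pads. The moments still show the position is about centred. I'll go down to the stem gently.

Run:
```python
from h import *
p=M+[.0007,0]
t=ctrl.sense()['clock'];ctrl.move_l([*p,.215],frame=q(1.32),speed=.04);s=st('rot')
c=ctrl.move_l([*p,.187],speed=.015,contact_N=3.);st('touch',c)
ctrl.sleep(.2);st()
```

```text
rot t19.22 p [ 0.4902 -0.2631  0.2152] psi 1.319 F [ 0.4  0.6 -1.8] M [-0.   -0.06  0.02] g 0.154 60
touch True t20.86 p [ 0.4901 -0.2629  0.1879] psi 1.320 F [0.3 0.  1.5] M [-0.05 -0.11  0.02] g 0.154 60
t21.06 p [ 0.4898 -0.2628  0.1874] psi 1.320 F [ 0.1 -0.1  1.8] M [-0.12 -0.1   0.01] g 0.157 60
```

Contact came at 0.188, so the socket is standing on the stem's flat top and centred, with the moments small. Now I'll sweep the yaw under about 4 N.

Run:
```python
from h import *
p=M+[.0007,0]
def fz(n=4):
    v=[]
    for _ in range(n): v.append(ctrl.sense()['force'][2]);ctrl.sleep(.02)
    return np.mean(v)
psi=1.32;z=.1865
ctrl.move_l([*p,z],speed=.02);f0=fz();print('f0',f0)
while psi<2.55:
    psi+=.07
    ctrl.move_l([*p,z],frame=q(psi),speed=.05);f=fz()
    s=ctrl.sense();print('%.2f psi %.2f f %.1f M %s'%(s['clock'],psi,f,s['moment'].round(2)),flush=True)
    if f<0.3 or abs(s['moment'][2])>.12: break
st('end')
```

```text
f0 3.3842431297682967
21.69 psi 1.39 f 3.5 M [-0.05 -0.06  0.  ]
22.01 psi 1.46 f 4.0 M [-0.04 -0.18 -0.02]
22.32 psi 1.53 f 3.9 M [-0.09 -0.2  -0.05]
22.64 psi 1.60 f 3.7 M [-0.03 -0.23 -0.02]
22.96 psi 1.67 f 3.9 M [-0.06 -0.19  0.02]
23.27 psi 1.74 f 4.3 M [-0.03 -0.23  0.02]
23.59 psi 1.81 f 4.0 M [-0.05 -0.28 -0.04]
23.91 psi 1.88 f 3.8 M [-0.04 -0.27 -0.09]
24.23 psi 1.95 f 3.8 M [ 0.04 -0.29  0.01]
24.54 psi 2.02 f 3.4 M [ 0.03 -0.37  0.02]
24.86 psi 2.09 f 3.8 M [ 0.08 -0.4   0.01]
25.18 psi 2.16 f 3.6 M [ 0.09 -0.41 -0.04]
25.49 psi 2.23 f 3.9 M [ 0.14 -0.43 -0.07]
25.81 psi 2.30 f 4.2 M [ 0.1  -0.35 -0.03]
26.12 psi 2.37 f 4.0 M [ 0.16 -0.38  0.03]
26.44 psi 2.44 f 4.1 M [ 0.21 -0.42  0.01]
26.76 psi 2.51 f 4.0 M [ 0.22 -0.4  -0.01]
27.07 psi 2.58 f 3.7 M [ 0.23 -0.37 -0.04]
end t27.07 p [ 0.4902 -0.263   0.1865] psi 2.577 F [-0.3  0.7  4.6] M [ 0.23 -0.37 -0.04] g 0.156 60
```

There was no drop, but the moment grew as it turned. The socket sits a few mm off in the tool frame and is orbiting, so I'll null the side load while sweeping back.

```bash
cat >> h.py <<'E'
def avg(n=5):
    v=[]
    for _ in range(n):
        s=ctrl.sense();v.append(np.r_[s['force'],s['moment']]);ctrl.sleep(.015)
    return np.mean(v,0)
def sweep(p,psi,steps,dpsi,z,gain=.0035):
    p=np.array(p,float)
    for i in range(steps):
        a=avg();d=gain*np.array([-(a[4]+.05),a[3]+.04]);d=np.clip(d,-.0008,.0008)
        if dpsi(i)==0 or i>=0: p+=d
        psi+=dpsi(i)
        ctrl.move_l([*p,z],frame=q(psi),speed=.05)
        f=avg(3);s=ctrl.sense()
        print('%.2f psi %.2f p %s f %s M %s'%(s['clock'],psi,(p*1000).round(1),f[:3].round(1),f[3:].round(2)),flush=True)
        if f[2]<0.6: break
    return p,psi
E
python3 - <<'E'
from h import *
p=M+[.0007,0]
p,psi=sweep(p,2.58,6,lambda i:(.03,-.03)[i%2],.1868)
p,psi=sweep(p,psi,7,lambda i:-.07,.1868)
st('end')
E
```

```text
27.46 psi 2.61 p [ 491.  -262.2] f [-0.2  0.1  3.3] M [ 0.12 -0.27 -0.02]
27.84 psi 2.58 p [ 491.8 -261.7] f [ 0.3 -0.   3.4] M [ 0.02 -0.21  0.  ]
28.23 psi 2.61 p [ 492.3 -261.6] f [ 0.1 -0.5  3.7] M [-0.05 -0.17 -0.  ]
28.61 psi 2.58 p [ 492.8 -261.6] f [-0.2 -0.7  4.2] M [-0.06 -0.14  0.01]
28.99 psi 2.61 p [ 493.1 -261.8] f [0.  0.1 3.3] M [ 0.   -0.17 -0.01]
29.38 psi 2.58 p [ 493.6 -261.5] f [-0.7  0.2  3.1] M [-0.08 -0.12  0.02]
29.76 psi 2.51 p [ 493.7 -261.7] f [-0.1 -0.2  3.1] M [-0.07 -0.1  -0.02]
30.14 psi 2.44 p [ 493.9 -261.9] f [-0.7 -0.3  3.5] M [-0.12 -0.09  0.  ]
30.52 psi 2.37 p [ 493.9 -262.1] f [-0.4 -0.4  3.6] M [-0.08 -0.09  0.01]
30.91 psi 2.30 p [ 493.9 -262.2] f [-0.1 -0.1  3.7] M [-0.09 -0.09 -0.  ]
31.29 psi 2.23 p [ 494.1 -262.3] f [-0.5 -0.1  3. ] M [-0.08 -0.04  0.  ]
31.68 psi 2.16 p [ 494.2 -262.4] f [-0.2 -0.5  3. ] M [-0.04 -0.04 -0.01]
32.06 psi 2.09 p [ 494.1 -262.5] f [-0.3  0.  -2.2] M [-0.01 -0.14  0.  ]
end t32.06 p [ 0.4937 -0.2621  0.186 ] psi 2.093 F [ 0.4 -0.  -2.3] M [-0.03 -0.13 -0.02] g 0.156 60
```

The upward force fell away at psi 2.09, so the socket has dropped over. Now I'll go down to the shoulder.

Run:
```python
from h import *
p=np.array([.4941,-.2625])
ctrl.move_l([*p,.184],frame=q(2.04),speed=.02);st('lower')
c=ctrl.move_l([*p,.1765],speed=.012,contact_N=3);st('shoulder',c)
a=avg();print(a.round(2))
ctrl.sleep(.15);st()
```

```text
lower t32.35 p [ 0.4938 -0.2623  0.1835] psi 2.042 F [ 0.2  0.7 -2.5] M [-0.02 -0.14  0.06] g 0.154 60
shoulder True t33.02 p [ 0.4939 -0.2624  0.1761] psi 2.040 F [-0.4 -0.2  2. ] M [ 0.03 -0.09 -0.01] g 0.156 60
[-0.35 -0.31  2.44  0.02 -0.12 -0.  ]
t33.25 p [ 0.4935 -0.2621  0.1755] psi 2.040 F [-0.5  0.3  2.2] M [ 0.06 -0.14 -0.01] g 0.155 60
```

Shoulder contact is where expected, so the key is home. Now I'll turn clockwise in small steps, watching the torque.

Run:
```python
from h import *
p=np.array([.4941,-.2625]);psi=2.04;z=.1768
while psi>.85:
    a=avg(4);p+=np.clip(.0025*np.array([-(a[4]+.05),a[3]+.04]),-.0005,.0005)
    psi-=.08 if psi>1.25 else .03
    ctrl.move_l([*p,z],frame=q(psi),speed=.05);a=avg(4)
    print('%.2f psi %.2f p %s F %s M %s'%(ctrl.sense()['clock'],psi,(p*1000).round(1),a[:3].round(1),a[3:].round(3)),flush=True)
    if a[5]>.155: break
st('end')
```

```text
33.63 psi 1.96 p [ 494.3 -262.3] F [-0.3  0.5  1.4] M [ 0.024 -0.043  0.041]
34.02 psi 1.88 p [ 494.2 -262.3] F [-0.7 -0.2  1.3] M [-0.069  0.143  0.087]
34.40 psi 1.80 p [ 493.7 -262.3] F [-0.8  0.3  0.7] M [-0.044  0.079  0.1  ]
34.78 psi 1.72 p [ 493.3 -262.2] F [-0.8  0.1  1.2] M [-0.017  0.013  0.066]
35.17 psi 1.64 p [ 493.1 -262.2] F [-0.4  0.1  1.3] M [-0.051  0.051  0.084]
35.55 psi 1.56 p [ 493.  -262.2] F [-0.1  0.3  1. ] M [-0.048  0.081  0.078]
35.93 psi 1.48 p [ 492.7 -262.2] F [-0.   0.2  1. ] M [-0.047  0.025  0.112]
36.32 psi 1.40 p [ 492.5 -262.3] F [-0.2 -0.5  0.6] M [-0.021  0.012  0.061]
36.70 psi 1.32 p [ 492.3 -262.3] F [-0.  -0.2  0.9] M [-0.059  0.004  0.081]
37.08 psi 1.24 p [ 492.1 -262.3] F [-0.1 -0.5  0.7] M [-0.056 -0.024  0.085]
37.47 psi 1.21 p [ 491.9 -262.4] F [-0.4  0.1  0.6] M [-0.088 -0.028  0.108]
37.85 psi 1.18 p [ 491.9 -262.5] F [-0.3 -0.4  0.5] M [-0.062 -0.021  0.093]
38.23 psi 1.15 p [ 491.8 -262.6] F [-0.2 -0.   0.5] M [-0.04   0.017  0.101]
38.62 psi 1.12 p [ 491.6 -262.7] F [-0.6 -0.1  0.6] M [-0.05  -0.033  0.108]
39.00 psi 1.09 p [ 491.6 -262.6] F [ 0.  -0.3  1. ] M [-0.063 -0.02   0.08 ]
39.38 psi 1.06 p [ 491.5 -262.7] F [-0.3 -0.4  1. ] M [-0.095 -0.015  0.098]
39.77 psi 1.03 p [ 491.3 -262.8] F [-0.5  0.2  0.9] M [-0.043 -0.008  0.131]
40.15 psi 1.00 p [ 491.2 -262.8] F [-0.8 -0.5  0.5] M [-0.056  0.033  0.151]
40.53 psi 0.97 p [ 491.  -262.8] F [-0.4  0.3  0.7] M [-0.042 -0.013  0.165]
end t40.53 p [ 0.491  -0.2627  0.1768] psi 0.971 F [ 0.1 -0.3  1.5] M [0.01 0.04 0.18] g 0.160 60
```

The torque rose steadily from psi 1.05 on, which means it's at the stop. I'll ease off within the play, draw straight up and carry the key back to the stand.

Run:
```python
from h import *
p=np.array([.4912,-.2627])
ctrl.move_l([*p,.1775],frame=q(1.11),speed=.03);st('relief')
ctrl.move_l([*p,.21],speed=.05);st('off')
ctrl.move_l([*p,.327],speed=.12);st('out')
t=read_camera('top');s=read_camera('side')
ctrl.move_l([S[0]-.01,0,.327],speed=.3)
ctrl.move_to([*S,.325],q(.58));st('stand')
t=read_camera('top')
im=np.zeros((500,800,3),np.uint8)
im[:450,:300]=cv2.resize(t[215:305,365:425],None,fx=5,fy=5,interpolation=3)
im[:400,310:790]=cv2.resize(read_camera('side')[135:235,150:270],None,fx=4,fy=4,interpolation=3)
save('back',im)
print(proj('side',[*S,.168]),proj('side',[*S,.33]))
```

```text
relief t40.83 p [ 0.4912 -0.2627  0.1774] psi 1.107 F [-0.3  0.3  0.7] M [-0.02 -0.07  0.04] g 0.154 60
off t41.62 p [ 0.4912 -0.2627  0.2099] psi 1.110 F [-0.1 -0.5 -3.3] M [-0.05 -0.04 -0.08] g 0.154 60
out t42.75 p [ 0.4908 -0.2625  0.3258] psi 1.110 F [ 0.8  0.2 -1.8] M [0.01 0.01 0.01] g 0.157 60
stand t44.95 p [0.4789 0.2751 0.3248] psi 0.579 F [ 1.2 -1.  -2.9] M [-0.01 -0.02 -0.01] g 0.154 60
[203.55119696 192.00985544] [199.36462821 141.37781124]
```

View pics/back.png

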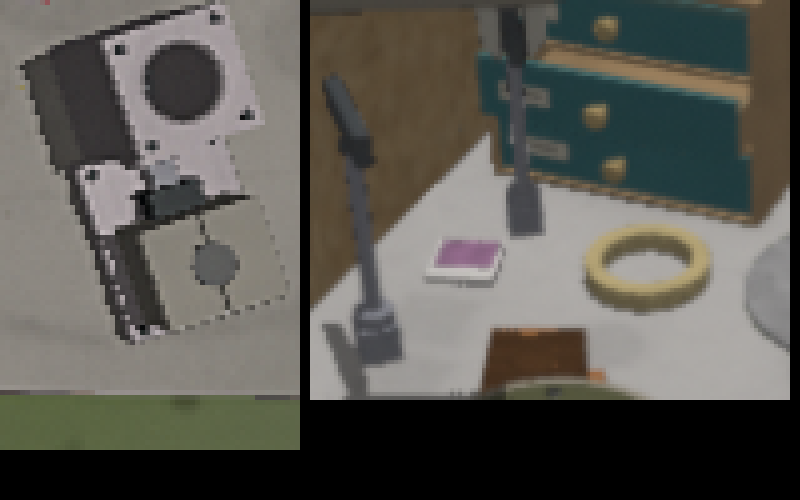

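The tongue is out across the gap, at (165,175) in the left crop. The key hangs upright over the stand with its foot at image (203.5,193.7), against a prediction of (203.6,192). Now I'll insert it.

Run:
```python
from h import *
ctrl.move_l([*S,.225],speed=.12,contact_N=6);st('near')
c=ctrl.move_l([*S,.1665],speed=.03,contact_N=4);s=st('in',c)
if s['tool_pos'][2]<.172:
    ctrl.sleep(.2);ctrl.gripper_to(.25);st('open')
    ctrl.gripper_to(.5)
    ctrl.move_l([*S,.24],speed=.08);st('clear')
    ctrl.move_l([*S,.33],speed=.2)
    ctrl.movej([-.5,.0,1.3,0,1.8,0]);ctrl.movej([-1.388,0.75,0.65,0,1.74,-0.085]);st('away')
    t=read_camera('top');s=read_camera('side')
    im=np.zeros((360,800,3),np.uint8)
    im[:300,:440]=cv2.resize(t[190:265,125:235],None,fx=4,fy=4,interpolation=3)
    im[:360,440:]=cv2.resize(s[165:225,160:220],None,fx=6,fy=6,interpolation=3)
    save('final',im)
```

```text
near t46.03 p [0.4787 0.2767 0.2261] psi 0.580 F [ 0.  -0.  -1.8] M [-0.02 -0.04 -0.06] g 0.154 60
in False t48.13 p [0.4785 0.2767 0.1671] psi 0.580 F [-0.5 -0.7  2. ] M [ 0.04  0.11 -0.03] g 0.156 60
open t48.75 p [0.478  0.2764 0.1661] psi 0.580 F [ 0.7 -0.5  0.3] M [-0.02 -0.   -0.01] g 0.253 0
clear t50.42 p [0.4778 0.2763 0.2392] psi 0.580 F [-0.3  0.3 -0. ] M [-0.01 -0.04 -0.05] g 0.504 0
away t55.24 p [ 0.1989 -0.7849  0.2591] psi 0.270 F [-0.2  0.4  0.4] M [-0.02  0.01  0.06] g 0.501 0
```

```bash
ls pics
```

```text
above.png
back.png
final.png
grasp.png
side0.png
side1.png
sidec.png
top0.png
topc.png
```

View pics/final.png

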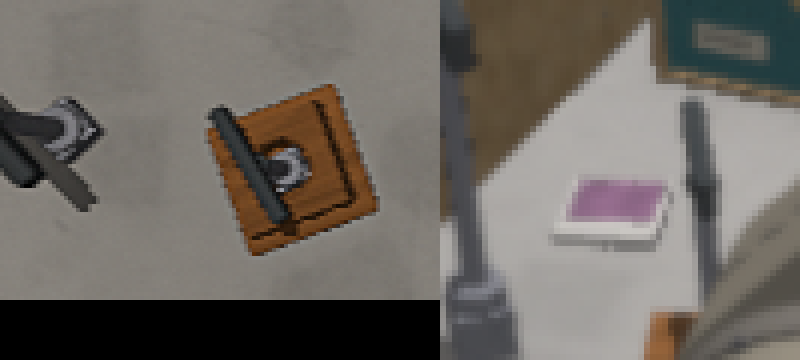

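The key stands upright in the stand, its bar centred at (252,165) in the left crop, the same as at the start. The arm is clear, so I'll hand in.

```bash
python3 -c "
from h import *
print(ctrl.job_done())"
```

```text
the job is handed in; nothing more can be done
None
```

I handed the job in at about 55 s of the 72 s, with no verdict returned; the last pictures show the tongue out across the gap to the keeper, the key upright in its stand, and the arm clear.

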